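Fit the cover on the valve box

ROBOT

A 6-joint arm with a two-finger parallel gripper is mounted at the origin on the work surface. World frame = base frame: x ahead of the robot, y to its left, z up, the work surface at z = 0. Lengths are in mm, angles in rad, forces in N, time in s.
With the tool pointing down it reaches from about 275 to 750 mm from the base axis. Payload 10.2 kg.
Tool frame: the origin (TCP) lies between the finger pads; the fingertips stand 22 mm ahead of it and the grasp point (between the pads) lies 3 mm ahead of it (ctrl.nose_length is the distance from the TCP to the fingertips, in mm); z points along the fingers, y is the line along which they close (so a half turn about z gives the same grasp; the last joint's range is limited). The gripper opens to 85 mm and grips with 20 to 120 N. Pads are 22 mm wide; open, the fingers measure 114 mm over their backs; the gripper's body (76 mm by 85 mm) begins 54 mm behind the grasp point. The pads swing forward as they close: fully open they stand 13 mm farther back than shut.
Start: joints at [-1.34, 0.313, 1.498, -0, 1.331, -0.223], TCP at [230.14, -471.876, 253.294] pointing down, gripper open.
Joint ranges: [-2.94, 2.94], [-0.97, 2.17], [0.19, 2.56], [-1.23, 4.37], [0.02, 3.11], [-2.88, 2.88]. Speed limits (rad/s): [2.39, 2.39, 3.01, 3.14, 3.14, 3.14].

INTERFACE

Orientations are given as a unit quaternion [w, x, y, z].
In Python, from rig import sense, imaging, ctrl gives the robot as it stands. The module is installed in compiled form; this text tells all that it offers.
- The arm moves only by the tool apply_moves, never from a script. Its argument "commands" is a list of rows, each a list of 5 numbers: the gripper command: -1 is fully open, 1 is shut, values between are in proportion, then the shift along the tool's x, y, z in mm, then the turn about the tool's z in degrees. A call has 1 to 20 rows; each row shifts and turns the commanded pose from where the row before left it, along the tool's axes as they then stand; what a row does not reach is not made up. A row lasts 1/8 s, in which the tool goes at most 62.5 mm and 10.7 degrees, less where a joint would pass 70% of its speed; a pose out of reach is approached as far as the arm can. A call is refused whole if a number of a shift passes 62.5 or a number of a turn 10.7, either way. A call with a gripper value outside its range is refused whole. The fingers move at their own pace and stop on an object; "newtons" is the grip in N (left out, the last holds). Time passes only in rows, so rows that do not move let the fingers close. It gives the time, the measured TCP pose, the force, the opening and the grip force at its end, in the units of the state.
- sense(): the state, without advancing time (a new reading comes with each control period).
- imaging.capture(name): name is "scene" or "top" or "wrist"; returns the picture (480x640x3 uint8, blue, green, red); there is no depth.
- imaging.calibration(name): a dict with "camera_matrix" (3x3 intrinsics, pixels), "k1" (the pictures are not rectified: a ray, as slopes to the right and down, at radius r is drawn at 1 + k1 r^2 times it, then the intrinsics apply), "world_to_cam" (4x4, takes a point from world to camera coordinates). Camera axes: x right, y up, looking along -z (the intrinsics and any distortion apply to the point x, -y, -z); pixel columns grow to the right and rows downward; lengths in mm; the calibration is good to about 2 mm. A picture is of the moment at which its call begins: read the wrist's pose just before it. calibration takes no time and is no camera call; for the wrist camera it gives the pose at the moment of the call.
- ctrl.finish_job(): hands the job in; it is judged then, once.
The state is a dict: "time_s": time; "joints": joint angles; "dq": joint speeds; "tau": joint torques, N m; "eef_pos": TCP position; "ee_rot": TCP orientation; "force": force on the tool from outside, world axes, zero at the start; "wrist_torque": the same for the moment, N m; "grip_width": opening from 0.0 (shut) to 1.0 (fully open); "grip_force": force on a finger pad.
Only numpy, scipy, OpenCV 4.12 (cv2) and the standard library are available. Lean on these libraries where they do the work, as an engineer would, in place of code of your own. Each camera call takes 0.05 s, during which the arm holds its last target. There are 200 camera calls.

TASK

Close the open valve box with the cover that fits it, the narrower of the two handled covers on the worktop: hook one short edge of the cover under the box's lip with the cover sloping, then swing the other edge down until the cover lies flat on its seat inside the walls, keeping hold of it until it is down instead of letting it drop, and let go. Leave the wide cover where it is.

Things in the scene. Friction and masses are not known exactly. Their poses are not given: they have to be found in the camera images.
- cover_handle (a point): narrow grey cover (loose, 0.11-0.23 kg), flat on the worktop: plate 130 (x) by 100 (y) by 6 mm, alike both ways round: either 100 mm edge may be hooked. On its middle, on two posts, a handle bar 70 mm long along y, 14 thick (x), 22 high, its top 54 mm above the plate's underside. Point: bar's centre, 43 mm above the underside; z up
- box_seat (a point): open grey valve box, fixed, 162 (x) by 136 mm (y), a red-handled valve in its well. Point: middle of the seat the cover lies on, 50 mm above the worktop; z up, -x is the lip side, towards the robot. Space for the cover: 146 mm in x, 120 in y; far (+x) and side walls rise 14 mm above the seat, which is a level ledge all round, 43 mm wide at the lip side, 20 at the far side
- box_lip (a point): the box's lip, a flat strip 4 mm thick along y over the whole lip side, reaching 28 mm inwards (+x) from the near wall's inner face. Point: middle of its free edge, on its underside: 22 mm above the seat, 45 mm to -x of the seat's middle; axes as the box. From here to the far wall is 118 mm, so the 130 mm cover cannot drop in flat
- wide_cover_handle (a point): wide grey cover (loose) that does not fit, flat on the worktop on the other side of the box from the narrow one: 130 mm (x) by 150 mm (y), 6 mm thick, same handle bar. Point: centre of its bar, 43 mm above its underside. To be left alone
Mind the look-alikes: they are no part of the job. Leave any orange look-alike of the part that bears cover_handle alone.

How it is judged (in metres and radians):
On the way:
1. the cover, with the gripper still touching it, is swung down to lie flat (within 6 degrees) in the box under the lip (contact force between the fingers and cover above 0.3 N and angle between cover_handle's own z axis and vertical below 0.105 rad and x of cover_handle in the frame of box_seat between -0.016 and 0.016 m and y of cover_handle in the frame of box_seat between -0.016 and 0.016 m and z of cover_handle in the frame of box_seat below 0.052 m), for 0.1 s.
At the end, for the whole second after the job is handed in: The narrower cover lies flat (within 3.4 degrees) on the box's seat, inside the walls and under the lip: its middle within 13 mm along and 14 mm across of the seat's middle, its height within 4 mm of seated, its edges within 12 degrees of the box's, at rest and let go (angle between cover_handle's own z axis and vertical below 0.06 rad and x of cover_handle in the frame of box_seat between -0.013 and 0.013 m and y of cover_handle in the frame of box_seat between -0.014 and 0.014 m and z of cover_handle in the frame of box_seat between 0.039 and 0.047 m and angle between the x axis of cover_handle and the x axis of box_seat, either way round below 0.22 rad and linear speed of cover below 0.02 m/s); the robot touches nothing.
It fails at once if the wide cover is shifted by more than 25 mm (distance of wide_cover_handle from where it was at the start of the episode above 0.025 m).
It also fails if it takes over 38 s, if anything falls off the work surface, if the arm or the gripper's body presses on something with over 40 N, if the wrist force passes 120 N, or if a joint passes its speed limit or range.

## Working session

There is one attempt and no reset: what is moved stays moved. The work goes in short steps, Python scripts to look and compute and a tool call to move; the robot and the scene stay as the last step left them, time stands still between calls to the robot, and variables do not carry over. Pictures are saved under pics/ and viewed, at most 10 in all, crops included, and the job is handed in when it is done.

Besides the shell and the picture viewer there is one more tool, called after ">>>" in YAML: its name, and indented under it one key for each argument. apply_moves: Moves the arm, as the interface text tells. Its arguments: {"type":"object","properties":{"commands":{"type":"array","items":{"type":"array","items":{"type":"number"}}},"newtons":{"type":"number"}},"required":["commands"]}

```bash
mkdir -p pics; cat > h.py <<'E'
import numpy as np, cv2
from rig import sense, imaging, ctrl
def ray(cal,u,v):
    K=np.array(cal["camera_matrix"]);W=np.array(cal["world_to_cam"]);k=cal["k1"]
    a=np.array([(u-K[0,2])/K[0,0],(v-K[1,2])/K[1,1]]);s=a.copy()
    for _ in range(20): s=a/(1+k*(s@s))
    R=W[:3,:3];c=-R.T@W[:3,3]
    return c,R.T@np.array([s[0],-s[1],-1])
def atz(cal,u,v,z):
    c,d=ray(cal,u,v);return c+d*(z-c[2])/d[2]
def proj(cal,p):
    K=np.array(cal["camera_matrix"]);W=np.array(cal["world_to_cam"]);k=cal["k1"]
    q=W[:3,:3]@np.array(p)+W[:3,3];s=np.array([q[0],-q[1]])/-q[2];s=s*(1+k*(s@s))
    return K[0,0]*s[0]+K[0,2],K[1,1]*s[1]+K[1,2]
E
python3 - <<'E'
from h import *
import json
for n in ("top","scene"):
    cv2.imwrite(f"pics/{n}1.png",imaging.capture(n))
    c=imaging.calibration(n); print(n,np.round(ray(c,320,240),2).tolist(),c["k1"],np.round(c["camera_matrix"],1).tolist())
s=sense(); print(s)
E
```

```text
top [[282.15, -94.26, 1460.24], [0.09, -0.0, -1.0]] -0.10279019010499946 [[551.2, 0.0, 320.0], [0.0, 551.2, 237.4], [0.0, 0.0, 1.0]]
scene [[957.24, 380.81, 892.6], [-0.49, -0.43, -0.76]] -0.10616125942715106 [[520.9, 0.0, 322.0], [0.0, 520.9, 242.3], [0.0, 0.0, 1.0]]
{'time_s': 0.1, 'joints': array([-1.34041865e+00,  3.13401655e-01,  1.49834610e+00, -1.34879669e-05,
        1.33099402e+00, -2.23387495e-01]), 'dq': array([ 3.82746157e-04, -3.81248843e-04,  2.53239566e-04, -9.43622423e-05,
        1.45712245e-03, -1.40604836e-03]), 'tau': array([ 2.10246595e-03, -4.12900686e+01, -2.60143036e+01, -1.65435986e-04,
        2.99885265e-03,  3.10487870e-06]), 'eef_pos': array([ 230.0808862 , -471.67725416,  252.79404477]), 'ee_rot': array([-5.74533608e-04,  9.74371840e-01,  2.24942629e-01, -8.55817922e-06]), 'force': array([ 0.44448939, -0.55411596, -0.13404425]), 'wrist_torque': array([-0.0610061 ,  0.00303951, -0.01847373]), 'grip_force': 0.0, 'grip_width': 1.0003004843515775}
```

View pics/top1.png

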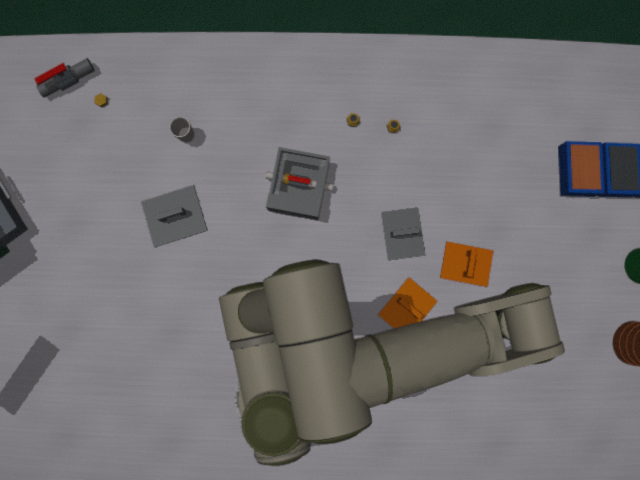

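View pics/scene1.png

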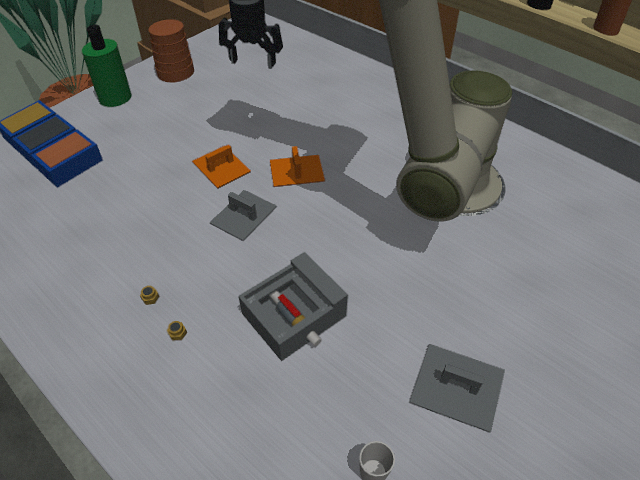

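The two grey handled covers are at (403,233) and (174,215) in the top picture. The first is narrower (about 38x50 px, against about 55x50), so it is the one to use. The orange ones at (467,263) and (407,305) are look-alikes. The box is at (298,183), with its lip on the lower side in the picture, towards the robot.

```bash
python3 - <<'E'
from h import *
im=cv2.imread("pics/top1.png")[140:270,260:440]
cv2.imwrite("pics/crop1.png",cv2.resize(im,None,fx=4.4,fy=4.4,interpolation=cv2.INTER_CUBIC))
E
```

```text
(no output)
```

View pics/crop1.png

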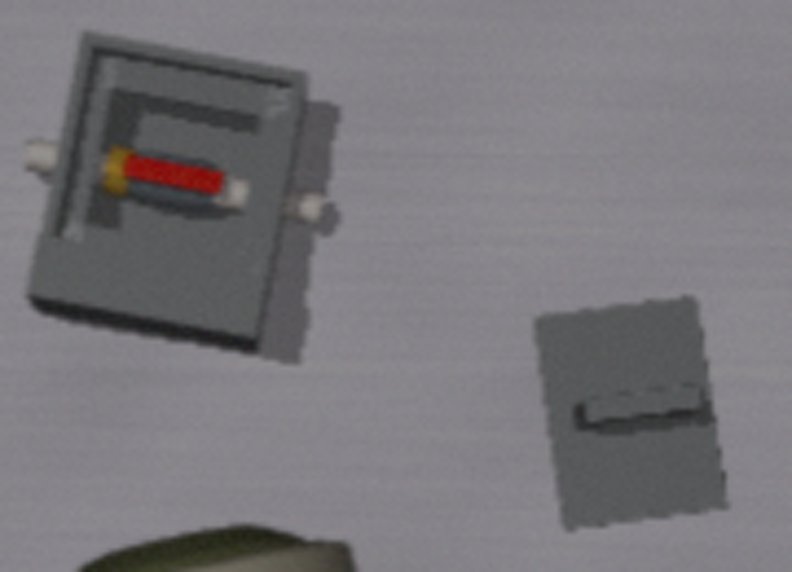

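The crop shows the box with rim corners (84,33) and (307,73) and lip-side corners (32,297) and (256,345). The narrow cover's plate corners are (535,316), (695,297), (728,508) and (567,529).

```bash
python3 - <<'E'
from h import *
c=imaging.calibration("top")
P=lambda u,v,z: atz(c,260+(u-1.7)/4.4,140+(v-1.7)/4.4,z)[:2]
pl=[P(u,v,6) for u,v in((535,316),(695,297),(728,508),(567,529))]
print("plate",np.mean(pl,0),[np.round(np.linalg.norm(pl[i]-pl[i-1])) for i in range(4)])
d=(pl[0]+pl[1]-pl[2]-pl[3]);print("yaw x",np.degrees(np.arctan2(d[1],d[0])))
d=(pl[0]+pl[3]-pl[2]-pl[1]);print("yaw y-90",np.degrees(np.arctan2(d[1],d[0]))-90)
b=[P(84,33,64),P(307,73,64),P(256,345,76),P(32,297,76)]
print("box",np.round(b).tolist(),np.mean(b,0),[np.round(np.linalg.norm(b[i]-b[i-1])) for i in range(4)])
d=(b[0]+b[1]-b[2]-b[3]);print("yaw x",np.degrees(np.arctan2(d[1],d[0])))
d=(b[0]+b[3]-b[2]-b[1]);print("yaw y-90",np.degrees(np.arctan2(d[1],d[0]))-90)
from scipy.spatial.transform import Rotation as R
s=sense();q=s["ee_rot"];M=R.from_quat(np.r_[q[1:],q[0]]).as_matrix();print(np.round(M,3))
w=imaging.calibration("wrist");cc,dd=ray(w,320,240);print("wrist cam",M.T@(cc-s["eef_pos"]),M.T@dd, w["camera_matrix"][0][0])
E
```

```text
plate [ 439.34363378 -316.76700502] [np.float64(131.0), np.float64(99.0), np.float64(130.0), np.float64(98.0)]
yaw x 8.649690957925358
yaw y-90 7.896688032008356
box [[653.0, 15.0], [631.0, -117.0], [468.0, -89.0], [494.0, 40.0]] [561.45528792 -37.96153842] [np.float64(162.0), np.float64(134.0), np.float64(166.0), np.float64(132.0)]
yaw x -9.359413115869025
yaw y-90 -10.531887487041203
[[ 0.899  0.438 -0.   ]
 [ 0.438 -0.899  0.001]
 [ 0.    -0.001 -1.   ]]
wrist cam [  70.34543692   -0.15953179 -120.35012003] [-0.3008505   0.00436629  0.95393376] 431.90797110904896
```

>>> apply_moves:
  commands:
    - [-1,43,-8,15,0]
    - [-1,43,-8,15,0]
    - [-1,43,-8,15,0]
    - [-1,43,-8,15,0]
    - [-1,43,-8,15,0]
    - [-1,41,-8,15,0]
    - [-1,0,0,0,9]
    - [-1,0,0,0,8.7]
    - [-1,0,0,0,0]
    - [-1,0,0,0,0]
  newtons: 25

```text
time_s: 1.35
eef_pos: [439.1, -316.5, 163.2]
ee_rot: [-0.0, 0.997, 0.074, -0.0]
force: [-0.0, -1.0, -0.1]
grip_width: 0.999
grip_force: 0.0
```

```bash
python3 - <<'E'
from h import *
s=sense();print(s["eef_pos"],s["ee_rot"],s["time_s"])
w=imaging.calibration("wrist");np.save("w1.npy",w,allow_pickle=True)
cv2.imwrite("pics/wr1.png",imaging.capture("wrist"))
E
```

```text
[ 439.06362377 -316.51217046  163.16889614] [-1.27611686e-04  9.97279077e-01  7.37184926e-02 -9.68836487e-05] 1.35
```

View pics/wr1.png

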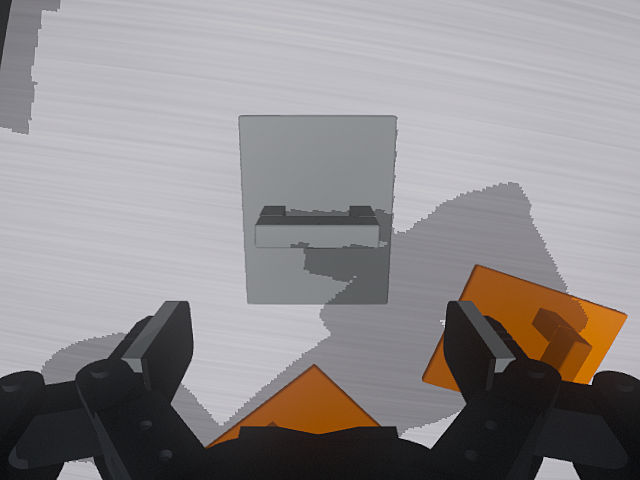

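The wrist view shows the narrow cover upright in the picture, with plate corners (239,115), (397,116), (387,304) and (247,303) and the bar at 255–380 px. An orange look-alike is nearby at (540,330).

```bash
python3 - <<'E'
from h import *
c=np.load("w1.npy",allow_pickle=True).item()
pl=[atz(c,u,v,6)[:2] for u,v in((239,115),(397,116),(387,304),(247,303))]
print("plate",np.mean(pl,0),[np.round(np.linalg.norm(pl[i]-pl[i-1])) for i in range(4)])
d=(pl[0]+pl[1]-pl[2]-pl[3]);print("yaw x",np.degrees(np.arctan2(d[1],d[0])))
d=(pl[0]+pl[3]-pl[2]-pl[1]);print("yaw y-90",np.degrees(np.arctan2(d[1],d[0]))-90)
print(np.round([atz(c,u,v,54) for u,v in ((255,225),(379,225))]))
m=np.mean([atz(c,u,v,54)[:2] for u,v in ((255,225),(379,225))],0);print(m)
for dy in(42,-42):print(proj(c,[439.06-dy*.146,-316.5+dy*.989,163]))
# orange nearest corner
print(atz(c,476,265,6),atz(c,423,382,6),atz(c,548,330,50))
E
```

```text
plate [ 439.03471634 -316.13092717] [np.float64(129.0), np.float64(99.0), np.float64(129.0), np.float64(99.0)]
yaw x 8.12313374214945
yaw y-90 8.039278026439746
[[ 440. -281.   54.]
 [ 451. -349.   54.]]
[ 445.4789245  -314.97093115]
(np.float64(185.83149595401477), np.float64(336.72741914026136))
(np.float64(450.0995208559849), np.float64(336.9307014006285))
[ 420.00662863 -430.13492207    6.        ] [ 321.78857931 -414.44015071    6.        ] [ 398.35817291 -467.63894234   50.        ]
```

>>> apply_moves:
  commands:
    - [-1,0,0,40,0.3]
    - [-1,0,0,40,0]
    - [-1,0,0,25,0]
    - [-1,0,0,14,0]
    - [-1,0,0,0,0]
    - [1,0,0,0,0]
    - [1,0,0,0,0]
    - [1,0,0,0,0]
    - [1,0,0,0,0]
    - [1,0,0,0,0]
    - [1,0,0,0,0]
  newtons: 25

```text
time_s: 2.78
eef_pos: [439.6, -317.0, 45.4]
ee_rot: [0.001, 0.998, 0.07, 0.001]
force: [-0.2, -0.2, 7.4]
grip_width: 0.813
grip_force: 29.7
```

>>> apply_moves:
  commands:
    - [1,0,0,-10,0]
    - [1,0,0,-30,0]
    - [1,0,0,-40,0]
    - [1,0,0,-30,0]
    - [1,15,-20,0,0]
    - [1,23,-31,0,0]
    - [1,23,-31,0,0]
    - [1,23,-31,0,0]
    - [1,23,-31,0,0]
    - [1,23,-31,0,0]
    - [1,23,-31,0,0]
    - [1,18,-24,0,0]
    - [1,15,-21,0,0]
    - [1,0,0,0,9]
    - [1,0,0,0,9]
    - [1,0,0,0,0]
    - [1,0,0,0,0]

```text
time_s: 4.9
eef_pos: [588.4, -42.1, 154.5]
ee_rot: [-0.0, 0.996, -0.086, 0.0]
force: [-0.4, 0.2, -2.3]
grip_width: 0.811
grip_force: 29.4
```

```bash
python3 - <<'E'
from h import *
s=sense();print(s["eef_pos"],s["ee_rot"],s["time_s"],s["force"],s["grip_width"])
a=imaging.capture("scene");b=imaging.capture("top")
cv2.imwrite("pics/sc2.png",a);cv2.imwrite("pics/top2.png",b)
a=cv2.resize(a[180:400,190:390],None,fx=2.7,fy=2.7,interpolation=cv2.INTER_CUBIC)
cv2.imwrite("pics/c2.png",a)
E
```

```text
[588.36052625 -42.07972417 154.5114769 ] [-1.45198521e-05  9.96322648e-01 -8.56806892e-02  1.92160043e-05] 4.9 [-0.3619606   0.18454948 -2.2568153 ] 0.8107872868611703
```

View pics/c2.png

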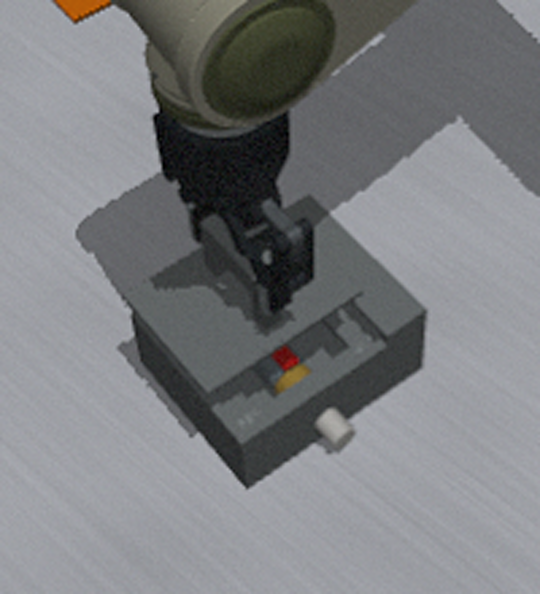

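The crop shows the cover held about level over the box. Its +y edge runs (207,390)–(362,293), and the box corners are (247,437), (425,312) and (132,312).

```bash
python3 - <<'E'
from h import *
c=imaging.calibration("scene")
O=lambda u,v:(190+(u-.85)/2.7,180+(v-.85)/2.7)
t=np.radians(-9.9);X=np.array([np.cos(t),np.sin(t),0]);Y=np.array([-np.sin(t),np.cos(t),0]);B=np.array([561.5,-38,0])
for n,px,b in(("+x+y",O(247,437),(81,68,64)),("-x+y",O(425,312),(-81,68,76)),("+x-y",O(132,312),(81,-68,64))):
    w=atz(c,*px,b[2]);d=w-B;print(n,"box coords",np.round([d@X,d@Y],1),b)
G=np.array([588.4,-42.1,0])
for z in(100,106,112,118):
  print(z,[np.round([(atz(c,*O(*p),z)-G)@X,(atz(c,*O(*p),z)-G)@Y],1).tolist() for p in((207,390),(362,293))])
E
```

```text
+x+y box coords [75.9 68.4] (81, 68, 64)
-x+y box coords [-77.4  71.8] (-81, 68, 76)
+x-y box coords [ 80.5 -65.1] (81, -68, 64)
100 [[59.1, 41.0], [-69.4, 43.9]]
106 [[60.8, 44.3], [-66.7, 47.2]]
112 [[62.6, 47.6], [-63.9, 50.5]]
118 [[64.3, 51.0], [-61.2, 53.8]]
```

The box pose from both cameras agrees within about 3 mm. The next move lowers the overhanging far part onto the far wall, so the lip-side edge dips.

>>> apply_moves:
  commands:
    - [1,0,0,20,0]
    - [1,0,0,18,0]
    - [1,0,0,6,0]
    - [1,0,0,2,0]
    - [1,0,0,2,0]
    - [1,0,0,2,0]
    - [1,0,0,0,0]
    - [1,0,0,0,0]
  newtons: 25

```text
time_s: 6.0
eef_pos: [588.7, -42.1, 106.1]
ee_rot: [0.0, 0.996, -0.087, 0.001]
force: [-5.1, 1.5, 9.3]
grip_width: 0.812
grip_force: 31.1
```

```bash
python3 - <<'E'
from h import *
s=sense();print(s["eef_pos"],s["force"],s["wrist_torque"],s["grip_width"])
a=imaging.capture("scene")
cv2.imwrite("pics/c3.png",cv2.resize(a[190:390,200:400],None,fx=2.9,fy=2.9,interpolation=cv2.INTER_CUBIC))
E
```

```text
[588.7360209  -42.09909482 106.11894287] [-5.10063721  1.51965058  9.28460899] [0.17554639 0.67665999 0.0324055 ] 0.8124911080432272
```

View pics/c3.png

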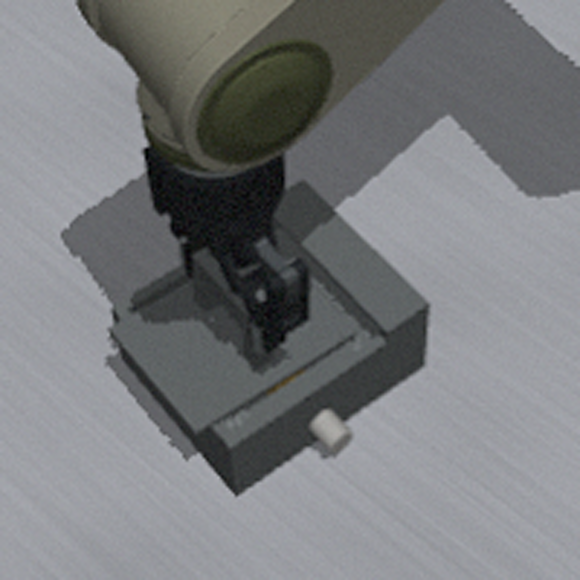

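The cover's far part rests on the far wall. Its lip-side edge, at about (355,335), is just inside the lip's free edge at about (380,335), and it slopes down towards the lip. Next I lower it a little more and slide it under the lip.

>>> apply_moves:
  commands:
    - [1,0,0,1.5,0]
    - [1,0,0,1,0]
    - [1,-4,0,0,0]
    - [1,-4,0,0,0]
    - [1,-4,0,0,0]
    - [1,0,0,0,0]

```text
time_s: 6.8
eef_pos: [576.2, -39.9, 102.0]
ee_rot: [0.0, 0.996, -0.087, -0.0]
force: [-1.7, 1.0, 3.9]
grip_width: 0.811
grip_force: 31.0
```

>>> apply_moves:
  commands:
    - [1,-4,0,0,0]
    - [1,-4,0,0,0]
    - [1,-4,0,0,0]
    - [1,-3,0,0,0]
    - [1,0,0,0,0]
    - [1,0,0,0,0]

```text
time_s: 7.55
eef_pos: [561.8, -37.4, 101.7]
ee_rot: [-0.0, 0.996, -0.087, -0.0]
force: [0.2, -0.5, -1.3]
grip_width: 0.811
grip_force: 30.4
```

```bash
python3 - <<'E'
from h import *
s=sense();print(s["eef_pos"],s["force"],s["wrist_torque"],s["grip_width"])
a=imaging.capture("scene")
cv2.imwrite("pics/c4.png",cv2.resize(a[190:390,200:400],None,fx=2.9,fy=2.9,interpolation=cv2.INTER_CUBIC))
E
```

```text
[561.82667436 -37.38905149 101.7026856 ] [ 0.24180645 -0.47663667 -1.27828115] [-0.00203971 -0.01450141 -0.02755049] 0.8112424703362775
```

View pics/c4.png

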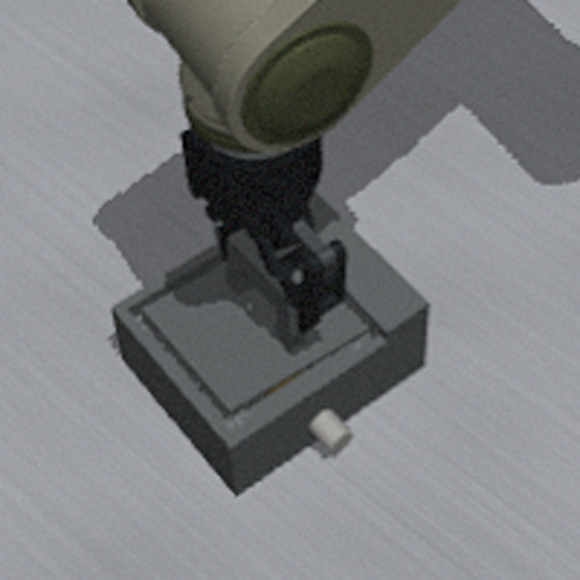

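The cover is now inside the far wall (its far edge runs (140,315)–(232,410)) with its near edge under the lip. Next I swing it down onto the seat with slight pressure.

>>> apply_moves:
  commands:
    - [1,0,0,2,0]
    - [1,0,0,2,0]
    - [1,0,0,2,0]
    - [1,0,0,1,0]
    - [1,0,0,1,0]
    - [1,0,0,0,0]
    - [1,0,0,0,0]

```text
time_s: 8.48
eef_pos: [563.1, -37.8, 94.9]
ee_rot: [0.0, 0.996, -0.087, 0.002]
force: [3.5, -0.4, 5.2]
grip_width: 0.814
grip_force: 31.6
```

>>> apply_moves:
  commands:
    - [1,0,0,1,0]
    - [1,0,0,1,0]
    - [1,0,0,0,0]
    - [1,0,0,0,0]

```text
time_s: 8.98
eef_pos: [563.3, -37.8, 94.1]
ee_rot: [0.0, 0.996, -0.087, 0.002]
force: [0.8, -0.1, 15.8]
grip_width: 0.811
grip_force: 32.8
```

```bash
python3 - <<'E'
from h import *
s=sense();print(s["eef_pos"],s["force"],s["wrist_torque"],s["grip_width"])
a=imaging.capture("scene");b=imaging.capture("wrist")
a=cv2.resize(a[190:390,200:400],(400,400),interpolation=cv2.INTER_CUBIC);b=cv2.resize(b[:,60:580],(400,369))
b=cv2.copyMakeBorder(b,0,31,0,0,cv2.BORDER_CONSTANT)
cv2.imwrite("pics/c5.png",np.hstack([a,b]))
E
```

```text
[563.28515039 -37.8014839   94.11550033] [ 0.80615232 -0.12061275 15.83528805] [0.19242824 0.40082719 0.06020487] 0.8110923891128258
```

View pics/c5.png

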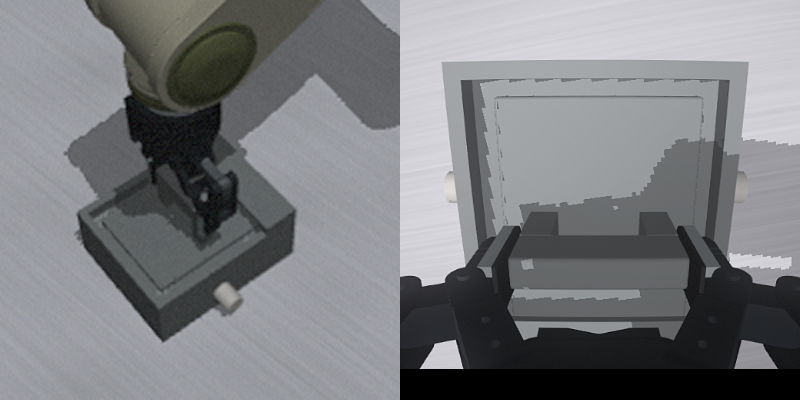

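The cover lies flat inside the walls, with even gaps at the sides and the far edge in the wrist view, and it pushes back at 16 N. Next I release it and withdraw.

>>> apply_moves:
  commands:
    - [1,0,0,-1.5,0]
    - [1,0,0,0,0]
    - [-1,0,0,0,0]
    - [-1,0,0,0,0]
    - [-1,0,0,0,0]
    - [-1,0,0,0,0]
    - [-1,0,0,-10,0]
    - [-1,0,0,-30,0]
    - [-1,0,0,-40,0]
    - [-1,0,0,-40,0]
    - [-1,-30,0,0,0]
    - [-1,0,0,0,0]
    - [-1,0,0,0,0]

```text
time_s: 10.7
eef_pos: [532.7, -32.3, 213.7]
ee_rot: [0.0, 0.996, -0.087, 0.0]
force: [0.2, 0.2, 0.1]
grip_width: 0.997
grip_force: 0.0
```

```bash
python3 - <<'E'
from h import *
s=sense();print(s["eef_pos"],s["force"],s["grip_width"])
c=imaging.calibration("wrist");np.save("w2.npy",c,allow_pickle=True)
cv2.imwrite("pics/wr6.png",imaging.capture("wrist"))
E
```

```text
[532.70071973 -32.29181501 213.70754165] [0.19100901 0.18797479 0.11744245] 0.9974733826045162
```

View pics/wr6.png

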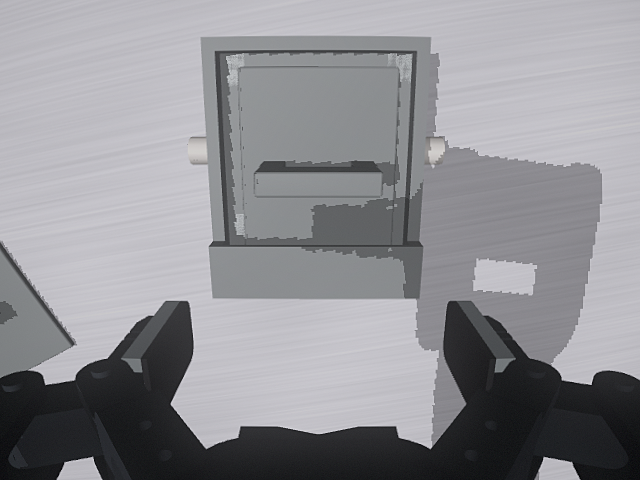

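The cover is seated and released: plate far edge at v=67 (u 239–398), box rim outer corners (201,38) and (431,38), near edge under the lip. I check the offsets, then hand in.

```bash
python3 - <<'E'
from h import *
c=np.load("w2.npy",allow_pickle=True).item()
f=[atz(c,u,67,56) for u in(239,398)]; r=[atz(c,u,38,64) for u in(201,431)]
t=np.radians(-9.9);X=np.array([np.cos(t),np.sin(t),0]);Y=np.array([-np.sin(t),np.cos(t),0])
pc=(f[0]+f[1])/2-65*X; bc=(r[0]+r[1])/2-81*X
print("offset x,y",(pc-bc)@X,(pc-bc)@Y, np.linalg.norm(f[0]-f[1]),np.linalg.norm(r[0]-r[1]))
E
```

```text
offset x,y -0.12190378491633935 -1.4667051554939146 97.42673877194869 135.52662202040798
```

```bash
python3 -c "
from rig import ctrl; print(ctrl.finish_job())"
```

```text
the job is handed in; nothing more can be done
None
```

I hooked the narrow cover under the lip, swung it down flat onto its seat while still gripped, and released it about 1.5 mm off the seat's middle. The job is handed in at about 11 s of the 38 s allowed; no verdict came back, and the wide cover was not touched.

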